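# Close the bench terminal box: tongue in, cover down, bayonet locked

### The arm

A 6-joint arm with a two-finger parallel gripper is mounted at the origin on a cart in front of the work surface, level with it; the furniture and walls round the work are solid. World frame = base frame: x ahead of the robot, y to its left, z up, the work surface at z = 0. Lengths are in m, angles in rad, forces in N, time in s.
With the tool pointing down it reaches from about 0.275 to 0.875 m from the base axis. Payload 12.5 kg.
Tool frame: the origin (TCP) lies on the centre line of the jaws, within the pads' length; the fingertips stand 8 mm ahead of it and the grasp point (between the pads) lies 11 mm behind it; z points along the fingers, y is the direction in which the jaws open and shut (so a half turn about z gives the same grasp; the last joint's range is limited). The gripper opens to 85 mm and grips with 20 to 120 N. Pads are 22 mm wide; open, the fingers measure 114 mm over their backs; the gripper's body (76 mm by 85 mm) begins 54 mm behind the grasp point. The pads swing forward as they close: fully open they stand 13 mm farther back than shut.
Start: joints at [-1.412, 0.351, 1.652, -0, 1.139, -0.085], TCP at [0.133, -0.534, 0.239] pointing down, gripper open.
Joint ranges: [-2.75, 2.75], [-0.79, 2.1], [0.01, 2.65], [-1.57, 4.71], [0.07, 3.14], [-2.87, 2.87]. Speed limits (rad/s): [2.22, 2.22, 2.79, 3.14, 3.14, 3.14].

### API

Orientations are given as a unit quaternion [w, x, y, z].
In Python, from workcell import env gives the robot as it stands.
- The arm moves only by the tool jog_arm, never from a script. Its argument "series" is a list of rows, each a list of 2 entries, a list of its own where there are three numbers: the shift along the world's x, y, z in mm, then the turn about the world's z in rad. In form: [[[tx, ty, tz], twist], ...]. A call has 1 to 8 rows; each row shifts and turns the pose as measured when the row begins; what a row does not reach is not made up. A row lasts 1/10 s, in which the tool goes at most 50 mm and 8.59 degrees, less where a joint would pass 70% of its speed; a pose out of reach is approached as far as the arm can. A call with a gripper value outside its range is refused whole. "gripper" is the opening in per cent of the stroke, from 0 (shut) to 100 (fully open), set as the call begins (left out, the last holds). The fingers move at their own pace and stop on an object; "squeeze" is the grip in N (left out, the last holds). Time passes only in rows, so rows that do not move let the fingers close. It gives the time, the measured TCP pose, the force and the opening at its end, in the units of the state.
- env.sense(): the state, without advancing time (a new reading comes with each control period).
- env.capture(name): name is "side" or "top" or "wrist"; returns the picture (400x640x3 uint8, red, green, blue); there is no depth.
- env.camera_model(name): a dict with "fovy" (degrees; the focal length in pixels is half the picture's height over the tangent of half this angle, whatever the lens; pixels are square), "cx", "cy" (the principal point, pixels), "rvec" (rotation vector, rad) and "tvec" (3), from world to camera coordinates, as OpenCV has them. Camera axes: x right, y down, z forward; pixel columns grow to the right and rows downward; lengths in m; the calibration is good to about 2 mm. A picture is of the moment at which its call begins: read the wrist's pose just before it. camera_model takes no time and is no camera call; for the wrist camera it gives the pose at the moment of the call.
- env.hand_in(): hands the job in, once; it reports no verdict.
The state is a dict: "t": time; "joint_positions": joint angles; "qd": joint speeds; "joint_torque": joint torques, N m; "ee_pos": TCP position; "ee_rot": TCP orientation; "force": force on the tool from outside, world axes, zero at the start; "moment": the same for the moment, N m; "grip_width": finger opening in m.
Only numpy, scipy, OpenCV 4.12 (cv2) and the standard library are available. Lean on these libraries where they do the work, as an engineer would, in place of code of your own. Each camera call takes 0.05 s, during which the arm holds its last target.

### The job

Close the grey terminal box with its cover: with the far end of the cover raised, angle its tongue into the groove under the box's lip, lower the cover flat, then lock it with its black wing knob (line the knob up with the cross slot, push it in against its spring, turn it clockwise to the stop and let it spring back to seat). Do not shift the pot, tube, bottle or parts box standing around.

Things in the scene. Friction and masses are not known exactly. Their poses are not given: they have to be found in the camera images.
- service_box: Fixed open-topped grey terminal box, 201 x 116 mm, rim at height 34 mm. Origin on the bench; x runs from the grooved end (nearer the robot) to the far end, z up. Far stop wall: rises 9 mm over the rim, inner face at x = 86.5 mm. Two round-topped pins, 6 mm thick, centres x = 78, y = +-57.5 mm, rise 13 mm over the rim. The cover cannot be dropped in flat.
- seat (a point): Where the seated cover's origin belongs (play +-1.5 mm in x, +-2.5 mm in y), on the rim: (0, 0, 34) mm in the box frame; the cover's axes then lie along the box's.
- groove (a point): Middle of the groove's mouth, (-88.5, 0, 34) mm in the box frame: on the bed (level with the rim), right below the lip's edge. The aluminium lip overhangs the bed by 14 mm (back of groove at box x = -102.5 mm), its underside 7 mm and its top 12 mm above the bed. The groove's end walls stand at y = +-50.5 mm.
- slot (a point): Centre of the cross slot, 13 x 42 mm (long way along the box's y), in the 3 mm shelf level with the rim at the box's far end: (63, 0, 34) mm in the box frame. Small ridges 2.5 mm deep under the shelf keep the turned crossbar in its seat.
- cover: Loose aluminium cover, 0.35 to 0.55 kg, flat on the bench at first. Plate 170 x 104 x 12 mm (x, y, z), hollow below; origin at the centre of the plate's underside, z up. A tongue sticks out 16 mm from its -x edge at the underside. On top a black bridge handle (middle) and a black wing knob (+x end).
- tongue (a point): Middle of the tongue's tip, on its underside: (-101, 0, 0) mm in the cover frame. Tongue 96 mm wide, 4 mm thick, 16 mm long. It enters the groove with the cover's far (+x) end raised 10 to 20 degrees: about 7 mm deep at 15 degrees, then slides in farther, to about 12 mm, as the cover is lowered.
- handle (a point): Centre of the handle's grip bar, (-10, 0, 39) mm in the cover frame. Bar 58 mm long (cover x), 14 mm thick (cover y), 14 mm high, from z = 32 to 46 mm; cover top at z = 12 mm.
- knob (a point): Grip point of the wing knob, on its axis: (63, 0, 48) mm in the cover frame with the knob up; sinks with it. Wing 44 mm long, 14 mm thick, 26 mm tall (18 mm below to 8 mm above this point). This frame turns with the knob: the wing's length is its y axis.
- lock_turn (a joint): Angle of the wing knob and of the steel crossbar (34 x 7 x 4 mm) below it, rad. 0: wing along the cover's y, crossbar in line with the slot; grows clockwise seen from above to the stop at 1.45 (wing nearly along the cover's x). Starts between 0 and 0.9, stays where left, and must be at 0 (+-0.12) to be pushed in.
- lock_push (a joint): How far the knob is pushed down, m: 0 up, 0.0135 at its stop. Spring 2 N at 0, 8 N at the stop. On the seated cover the crossbar passes under the ridges only when pushed 0.0105 or deeper; let go after the turn it springs back to about 0.008 and is locked.
- swab_pot: white pot of cotton swabs, 58 mm across, 84 mm tall, standing loose as a bystander; origin at the centre of its underside.
- sample_jar: white screw-cap tube, 36 mm across, 69 mm tall, standing loose as a bystander; origin at the centre of its underside.
- solvent_bottle: brown bottle with black cap, 46 mm across, 96 mm tall, standing loose as a bystander; origin at the centre of its underside.
- parts_box: blue box with dark lid, 74 x 110 x 33 mm (x, y, z), standing loose as a bystander; origin at the centre of its underside.

How it is judged:
By the outcome, as a careful person would: the job done as asked, in the order asked, and still so for the second after the job is handed in, with the robot touching nothing.
It also fails if it takes over 58 s, if anything falls off the work surface, if the arm or the gripper's body presses on something with over 40 N, if the wrist force passes 120 N, or if a joint passes its speed limit or range.

## Working session

There is one attempt and no reset: what is moved stays moved. The work goes in short steps, Python scripts to look and compute and a tool call to move; the robot and the scene stay as the last step left them, time stands still between calls to the robot, and variables do not carry over. Pictures are saved under pics/ and viewed, and the job is handed in when it is done.

Besides the shell and the picture viewer there is one more tool, called after "Call:" in YAML: its name, and indented under it one key for each argument. jog_arm: Moves the arm, as the interface text tells. Its arguments: {"type":"object","properties":{"series":{"type":"array"},"gripper":{"type":"number"},"squeeze":{"type":"number"}},"required":["series"]}

```bash
ls; mkdir -p pics; cat > h.py <<'E'
from workcell import env
import cv2, numpy as np
def K(m):
    f=200/np.tan(np.radians(m['fovy'])/2)
    return np.array([[f,0,m['cx']],[0,f,m['cy']],[0,0,1.]])
def proj(m,P):
    return cv2.projectPoints(np.array(P,float).reshape(-1,1,3),np.array(m['rvec'],float),np.array(m['tvec'],float),K(m),None)[0][:,0]
def back(m,uv,z):
    R=cv2.Rodrigues(np.array(m['rvec'],float))[0];t=np.array(m['tvec'],float).ravel()
    c=-R.T@t
    out=[]
    for u in np.atleast_2d(uv):
        d=R.T@np.linalg.inv(K(m))@np.array([u[0],u[1],1.])
        out.append(c+d*(z-c[2])/d[2])
    return np.array(out)
def save(name,fn):
    im=env.capture(name); cv2.imwrite('pics/'+fn,im[:,:,::-1]); return im
E
python3 - <<'E'
from h import *
print(env.sense())
for n in ['side','top','wrist']:
    m=env.camera_model(n);print(n,m)
    save(n,n+'0.png')
E
```

```text
pics
{'t': 0.0, 'joint_positions': array([-1.41159939e+00,  3.51249775e-01,  1.65245127e+00,  7.76381744e-06,
        1.13907809e+00, -8.45950905e-02]), 'qd': array([ 3.60261121e-04,  8.64638732e-04,  3.97378393e-05, -1.12960625e-03,
        4.23334202e-04, -2.32975804e-04]), 'joint_torque': array([ 9.31618633e-04, -5.06105089e+01, -2.91406846e+01,  2.96021341e-07,
        4.56989830e-03, -9.07217469e-06]), 'ee_pos': array([ 0.13273822, -0.53340319,  0.23874067]), 'ee_rot': array([-5.92956205e-04,  9.92579899e-01,  1.21592733e-01, -1.86008514e-05]), 'force': array([0.04408541, 0.58055245, 1.10517363]), 'moment': array([-0.0108503 ,  0.00613561,  0.0168838 ]), 'grip_width': 0.08521608312363017}
side {'fovy': 55.385670071967844, 'cx': 321.9616649526345, 'cy': 201.87525326093666, 'rvec': array([ 2.18587174, -0.34553744,  0.20391481]), 'tvec': array([-0.55774023,  0.13882331,  0.79855543])}
top {'fovy': 50.07154964107264, 'cx': 324.3980246150138, 'cy': 203.14132524374543, 'rvec': array([ 2.18365497, -2.15835716,  0.07405854]), 'tvec': array([2.13389217e-04, 5.73047829e-01, 1.29791183e+00])}
wrist {'fovy': 60.971368223004696, 'cx': 318.9263860142641, 'cy': 196.8317706982055, 'rvec': array([-2.28123139,  1.78138681,  0.27104   ]), 'tvec': array([-0.55007644, -0.03862603,  0.38022043])}
```

View pics/top0.png

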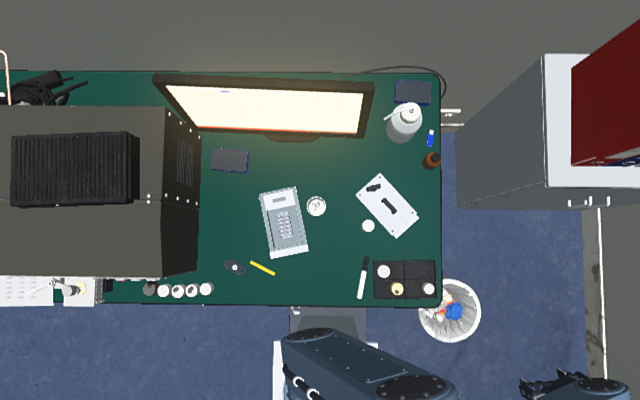

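View pics/side0.png

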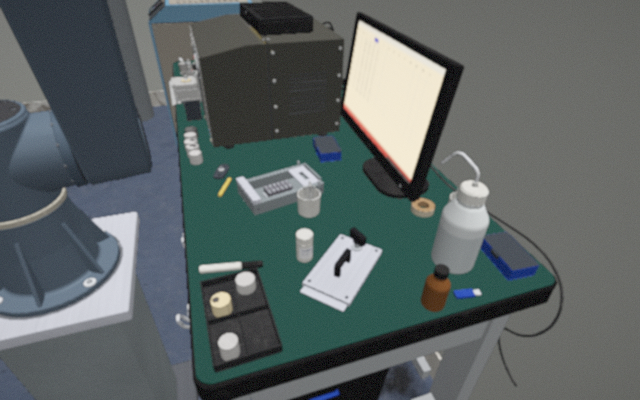

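View pics/wrist0.png

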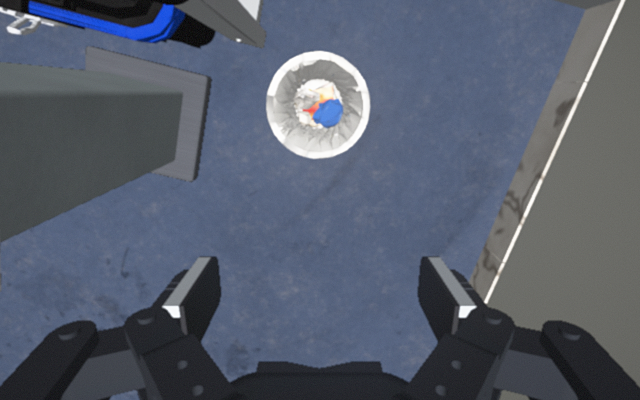

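```bash
python3 - <<'E'
from h import *
a=cv2.imread('pics/top0.png')
cv2.imwrite('pics/top0c.png',cv2.resize(a[160:270,245:435],None,fx=4,fy=4,interpolation=cv2.INTER_CUBIC))
b=cv2.imread('pics/side0.png')
cv2.imwrite('pics/side0c.png',cv2.resize(b[155:315,220:400],None,fx=3.6,fy=3.6,interpolation=cv2.INTER_CUBIC))
E
```

```text
(no output)
```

View pics/top0c.png

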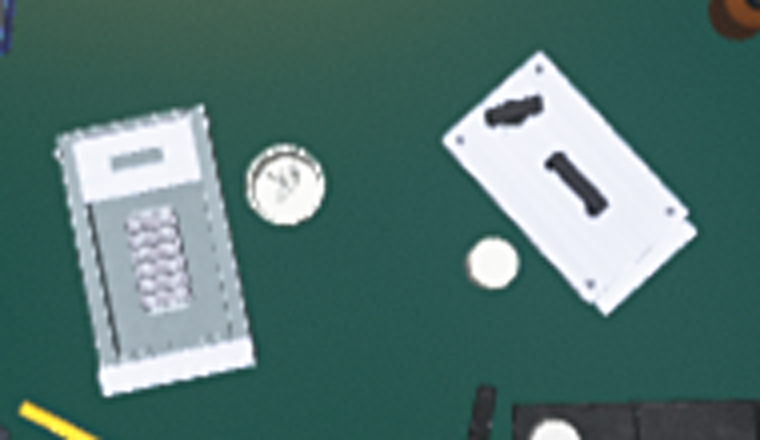

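View pics/side0c.png

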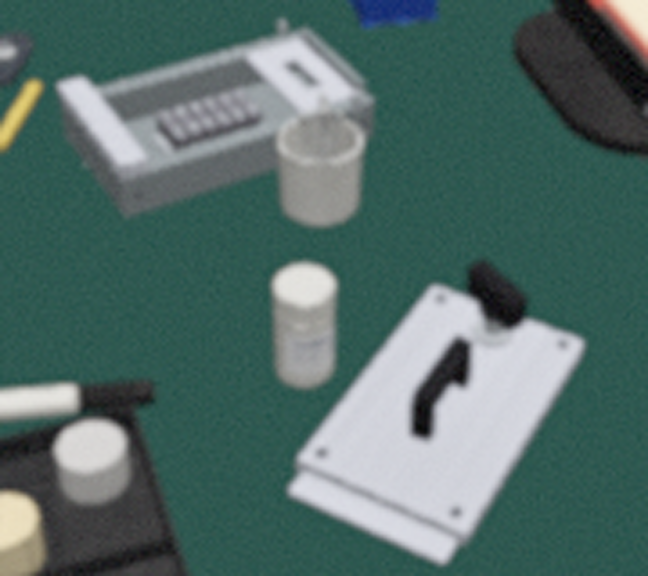

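```bash
cat >> h.py <<'E'
def fitpose(obs, x0):
    # obs: list of (model, local xyz, uv); pose x,y,yaw at z=0
    from scipy.optimize import least_squares
    def r(p):
        c,s=np.cos(p[2]),np.sin(p[2]); o=[]
        for m,l,uv in obs:
            P=[p[0]+c*l[0]-s*l[1],p[1]+s*l[0]+c*l[1],l[2]]
            o+=list(proj(m,P)[0]-np.array(uv))
        return np.array(o)
    s=least_squares(r,x0,loss='soft_l1'); return s.x,r(s.x)
E
python3 - <<'E'
from h import *
m=env.camera_model('top'); sd=env.camera_model('side')
f=lambda x,y:(245+x/4-.4,160+y/4-.4)
g=lambda x,y:(220+x/3.6-.4,155+y/3.6-.4)
C=[(m,(.085,.052,.012),f(443,140)),(m,(.085,-.052,.012),f(540,52)),(m,(-.101,.048,.004),f(605,315)),(m,(-.101,-.048,.004),f(697,235)),
(m,(-.085,.052,.012),f(588,299)),(sd,(-.101,.048,.004),g(290,490)),(sd,(-.101,-.048,.004),g(443,562)),(sd,(.085,-.052,.012),g(585,343)),(sd,(.085,.052,.012),g(435,284))]
x,r=fitpose(C,[.5,-.1,1]);print('cover',x,np.degrees(x[2]),r.round(1))
print('knob/hand px', back(m,[f(515,110)],.056),back(m,[f(576,184)],.046))
c,s=np.cos(x[2]),np.sin(x[2]);R=np.array([[c,-s],[s,c]])
print('pred knob',x[:2]+R@[.063,0],'handle',x[:2]+R@[-.01,0])
B=[(m,(-.1025,.058,.034),f(103,395)),(m,(-.1025,-.058,.034),f(255,365)),(m,(.063,0,.034),f(136,160)),
(m,(-.0885,.0505,.046),f(100,372)),(m,(-.0885,-.0505,.046),f(250,340)),(sd,(.063,0,.034),g(302,73))]
x,r=fitpose([B[2],B[3],B[4],B[5]],[.5,.2,0]);print('box',x,np.degrees(x[2]),r.round(1))
print('box slot',back(m,[f(136,160)],.034),'corners z34 ',back(m,[f(57,137),f(203,105)],.043), 'lip', back(m,[f(103,395),f(255,365),f(100,372),f(250,340)],.046))
print('pot',back(m,[f(286,183)],.084),'tube',back(m,[f(493,263)],.069))
E
```

```text
cover [ 0.57571964 -0.18354763  0.73666978] 42.208069477234154 [-0.4 -0.6  0.2 -0.6 -0.  -0.4 -0.2 -0.9  0.1  0.6 -0.7  0.2 -0.1  0.2
 -0.1 -0.1 -0.1  0.5]
knob/hand px [[ 0.62051094 -0.14071168  0.056     ]] [[ 0.56583635 -0.18793912  0.046     ]]
pred knob [ 0.62238437 -0.14122266] handle [ 0.56831254 -0.19026588]
box [0.52022734 0.13370782 0.22253334] 12.750221179464571 [-0.  -0.   2.1 -0.9 -2.6  0.  -0.8  0.5]
box slot [[0.58153705 0.14752403 0.034     ]] corners z34  [[0.59769982 0.20723454 0.043     ]
 [0.62347201 0.09602454 0.043     ]] lip [[0.40267538 0.16712669 0.046     ]
 [0.42656285 0.05306179 0.046     ]
 [0.41983871 0.16978412 0.046     ]
 [0.44523622 0.05711951 0.046     ]]
pot [[0.56117449 0.0302897  0.084     ]] tube [[ 0.504588   -0.12346792  0.069     ]]
```

Call:
jog_arm:
  series:
    - [[36,28,0],0.06]
    - [[36,28,0],0.06]
    - [[36,28,0],0.06]
    - [[36,28,0],0.06]
    - [[36,28,0],0.06]
    - [[36,28,0],0.06]
    - [[36,28,0],0.06]
    - [[36,28,0],0.06]

```text
t: 0.95
ee_pos: [0.4257, -0.3022, 0.2376]
ee_rot: [-0.001, 0.934, 0.358, -0.001]
force: [0.1, -1.6, -0.3]
grip_width: 0.0854
```

Call:
jog_arm:
  series:
    - [[40,30,0],0.0]
    - [[40,30,0],0.0]
    - [[40,30,0],0.0]
    - [[0,0,0],0.0]

```text
t: 1.35
ee_pos: [0.548, -0.2075, 0.237]
ee_rot: [-0.001, 0.932, 0.362, -0.0]
force: [-1.4, -0.5, 0.4]
grip_width: 0.0853
```

```bash
python3 - <<'E'
from h import *
s=env.sense();print(s['t'],s['ee_pos'],s['ee_rot'])
import json
m=env.camera_model('wrist'); im=save('wrist','w1.png')
json.dump({k:np.array(v).tolist() for k,v in m.items()},open('w1.json','w'))
E
```

```text
1.35 [ 0.54803608 -0.20749425  0.23696318] [-1.02180214e-03  9.32370788e-01  3.61501707e-01 -4.30232294e-04]
```

View pics/w1.png

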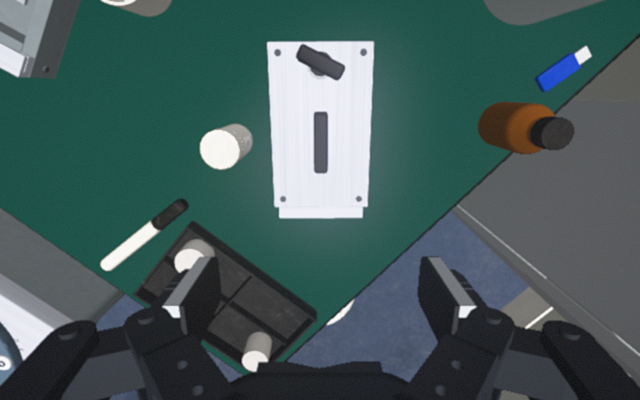

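```bash
python3 - <<'E'
from h import *
import json
m=json.load(open('w1.json'))
C=[(m,(.085,.052,.012),(267,42)),(m,(.085,-.052,.012),(374.5,41)),(m,(-.085,.052,.012),(273.5,207.5)),(m,(-.085,-.052,.012),(368.5,207)),(m,(-.101,.048,.004),(279,218)),(m,(-.101,-.048,.004),(363,217.5)),(m,(-.01,0,.046),(320.5,142))]
x,r=fitpose(C,[.57,-.19,.74]);print('cover',x,np.degrees(x[2]),r.round(1))
c,s=np.cos(x[2]),np.sin(x[2]);R=np.array([[c,-s],[s,c]])
for l in [(.063,0),(-.01,0),(.005,0)]: print(l,x[:2]+R@l)
e=back(m,[(299,52),(341,71)],.056);print(e, e.mean(0));d=e[0]-e[1];print(np.degrees(np.arctan2(d[1],d[0])),np.linalg.norm(d))
print('tube',back(m,[(220,150)],.069),'bottle',back(m,[(552,133)],.096))
E
```

```text
cover [ 0.5770504  -0.183803    0.74498286] 42.68437389925854 [-0.  -0.5 -0.4 -0.1  1.  -0.4 -1.  -0.2  0.5 -0.1 -0.4  0.2  0.4  2.3]
(0.063, 0) [ 0.62336167 -0.14109157]
(-0.01, 0) [ 0.5696994  -0.19058259]
(0.005, 0) [ 0.58072589 -0.1804132 ]
[[ 0.61647769 -0.12215113  0.056     ]
 [ 0.62970471 -0.15937138  0.056     ]] [ 0.6230912  -0.14076126  0.056     ]
109.56377264465875 0.03950064876735889
tube [[ 0.50741507 -0.12509806  0.069     ]] bottle [[ 0.70667643 -0.31606129  0.096     ]]
```

Call:
jog_arm:
  gripper: 50
  squeeze: 20
  series:
    - [[17,14,-40],0.003]
    - [[17,14,-40],0]
    - [[0,0,-40],0]
    - [[0,0,-40],0]
    - [[0,0,0],0]

```text
t: 1.9
ee_pos: [0.5782, -0.1834, 0.073]
ee_rot: [0.0, 0.932, 0.361, -0.001]
force: [-0.1, -0.4, -0.3]
grip_width: 0.0427
```

Call:
jog_arm:
  series:
    - [[4,4,-20],0.005]
    - [[0,0,-22],0]
    - [[0,0,0],0]

```text
t: 2.2
ee_pos: [0.5823, -0.1827, 0.0346]
ee_rot: [0.001, 0.932, 0.362, 0.0]
force: [-0.4, 0.4, -0.2]
grip_width: 0.043
```

```bash
python3 - <<'E'
from h import *
s=env.sense();print(s['ee_pos'],s['ee_rot'],s['force']); save('wrist','w2.png');a=save('side','s2.png')
E
```

```text
[ 0.58229259 -0.1826522   0.03462219] [1.25023606e-03 9.32004838e-01 3.62443643e-01 1.55769897e-04] [-0.41674565  0.35206195 -0.16977551]
```

View pics/w2.png

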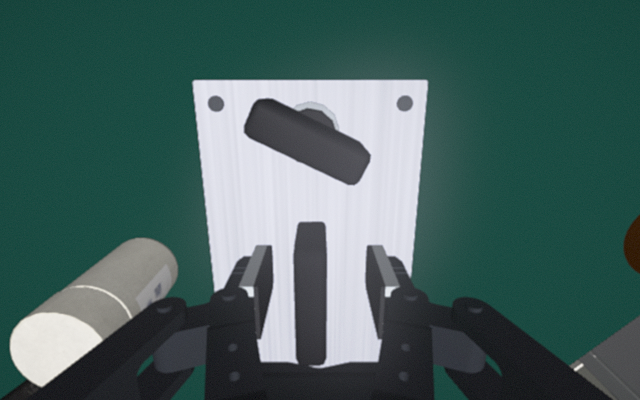

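Call:
jog_arm:
  series:
    - [[1,5,-4],0]
    - [[0,0,0],0]

```text
t: 2.5
ee_pos: [0.5861, -0.1788, 0.0364]
ee_rot: [0.004, 0.932, 0.362, 0.003]
force: [-0.3, 0.4, -0.7]
grip_width: 0.0428
```

Call:
jog_arm:
  series:
    - [[0,0,0],0]
    - [[0,0,0],0]
    - [[0,0,0],0]
    - [[0,0,0],0]
    - [[0,0,0],0]
  gripper: 0
  squeeze: 20

```text
t: 3.0
ee_pos: [0.5866, -0.1787, 0.0381]
ee_rot: [0.005, 0.932, 0.362, 0.004]
force: [-0.2, -0.5, -0.7]
grip_width: 0.0136
```

Call:
jog_arm:
  series:
    - [[0,0,10],0]
    - [[0,0,10],0]
    - [[0,0,10],0]
    - [[0,0,10],0]
    - [[0,0,10],0]
    - [[0,0,10],0]
    - [[0,0,0],0]

```text
t: 3.7
ee_pos: [0.5859, -0.1786, 0.1034]
ee_rot: [0.004, 0.932, 0.362, 0.003]
force: [0.4, 0.2, -4.4]
grip_width: 0.0136
```

```bash
python3 - <<'E'
from h import *
s=env.sense();print(s['ee_pos'],s['ee_rot'],s['force'],s['moment'],s['grip_width'])
a=save('side','s3.png')[:,:,::-1]
cv2.imwrite('pics/s3c.png',cv2.resize(a[140:320,230:430],None,fx=3.2,fy=3.2,interpolation=cv2.INTER_CUBIC))
E
```

```text
[ 0.58589225 -0.17855599  0.10342408] [0.00426026 0.93206505 0.36224927 0.00347105] [ 0.38116442  0.15188507 -4.3956883 ] [ 0.01418302 -0.02220703 -0.01401585] 0.013637134867018078
```

View pics/s3c.png

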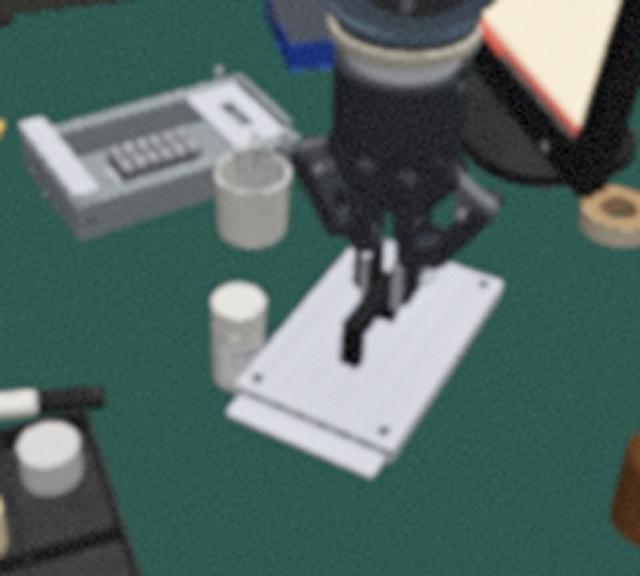

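```bash
cat >> h.py <<'E'
def fit6(obs,x0,fixroll=True):
    # pose x,y,z,yaw,pitchup(far end raised, rad)
    from scipy.optimize import least_squares
    from scipy.spatial.transform import Rotation as Ro
    def r(p):
        R=Ro.from_euler('ZY',[p[3],-p[4]]).as_matrix();o=[]
        for m,l,uv in obs: o+=list(proj(m,R@np.array(l)+p[:3])[0]-np.array(uv))
        return np.array(o)
    s=least_squares(r,x0,loss='soft_l1'); return s.x,r(s.x)
E
python3 - <<'E'
from h import *
sd=env.camera_model('side')
g=lambda x,y:(230+x/3.2-.35,140+y/3.2-.35)
C=[(sd,(.085,-.052,.012),g(505,282)),(sd,(-.085,.052,.012),g(237,384)),(sd,(-.085,-.052,.012),g(390,458)),(sd,(-.101,.048,.004),g(228,408)),(sd,(-.101,-.048,.004),g(373,473))]
x,r=fit6(C,[.58,-.18,.065,.744,0]);print(x.round(4),np.degrees(x[3:]),r.round(1))
E
```

```text
[ 0.5818 -0.1801  0.0595  0.7198  0.0163] [41.24160837  0.93232706] [ 0.1  0.1 -0.  -0.5  0.3 -2.4  0.2  0.9 -0.6  0.8]
```

Call:
jog_arm:
  series:
    - [[0,0,25],0]
    - [[0,0,35],0]
    - [[0,0,35],0]
    - [[-10,12,10],-0.02]
    - [[-20,25,0],-0.05]
    - [[-20,25,0],-0.05]
    - [[-22,28,0],-0.05]
    - [[-22,28,0],-0.05]
  squeeze: 60

```text
t: 4.55
ee_pos: [0.4873, -0.0589, 0.2074]
ee_rot: [0.002, 0.968, 0.252, 0.001]
force: [-0.3, 1.3, -4.5]
grip_width: 0.0119
```

Call:
jog_arm:
  series:
    - [[-22,28,0],-0.06]
    - [[-22,28,0],-0.06]
    - [[-22,28,0],-0.06]
    - [[-22,28,0],-0.06]
    - [[-20,25,0],-0.05]
    - [[-14,17,0],-0.02]
    - [[0,0,0],0]

```text
t: 5.25
ee_pos: [0.3551, 0.1023, 0.2053]
ee_rot: [0.002, 0.996, 0.093, -0.001]
force: [0.4, -1.4, -4.7]
grip_width: 0.0122
```

```bash
python3 - <<'E'
from h import *
import json
s=env.sense();print(s['t'],s['ee_pos'],s['ee_rot'],s['force'],s['moment'],s['grip_width'], np.degrees(2*np.arctan2(s['ee_rot'][2],s['ee_rot'][1])),s['joint_positions'])
m=env.camera_model('wrist'); save('wrist','w4.png')
json.dump({k:np.array(v).tolist() for k,v in m.items()},open('w4.json','w'))
a=save('side','s4.png')
E
```

```text
5.25 [0.35511671 0.10230447 0.20530792] [ 0.00191059  0.99566336  0.09300184 -0.00121969] [ 0.35390514 -1.3708792  -4.72572692] [-0.01211438 -0.04960945  0.03157212] 0.012212922707821525 10.672676195863241 [ 0.1568947   0.06319109  2.11362143 -0.00444228  0.96746265  1.5439431 ]
```

View pics/w4.png

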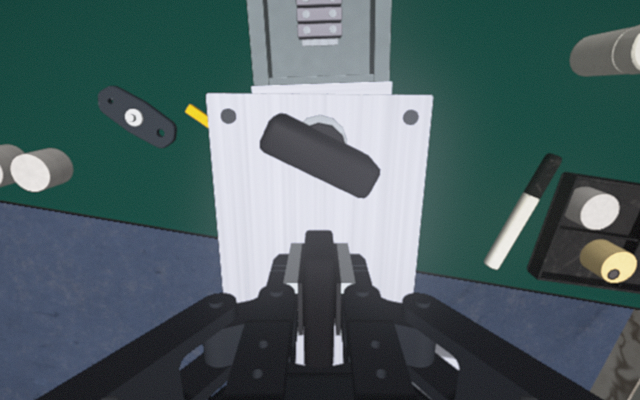

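View pics/s4.png

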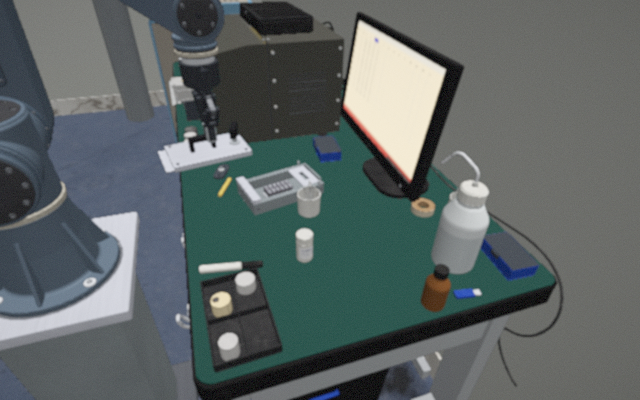

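```bash
python3 - <<'E'
from h import *
import json
a=cv2.imread('pics/w4.png')
cv2.imwrite('pics/w4c.png',cv2.resize(a[0:110,220:420],None,fx=4,fy=4,interpolation=cv2.INTER_CUBIC))
E
```

```text
(no output)
```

View pics/w4c.png

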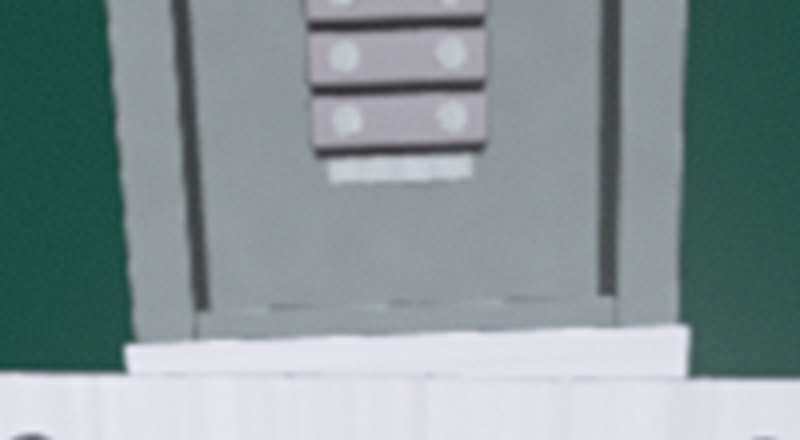

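```bash
python3 - <<'E'
from h import *
import json
m=json.load(open('w4.json'))
f=lambda x,y:(220+x/4-.4,y/4-.4)
L=back(m,[f(125,346),f(688,325)],.046);print(L);d=L[0]-L[1];print(np.linalg.norm(d),np.degrees(np.arctan2(-d[0],d[1])),L.mean(0))
E_=back(m,[f(106,10),f(133,338),f(688,10),f(680,322)],.034);print(E_)
for a,b in((0,1),(2,3)):
    d=E_[a]-E_[b];print(np.degrees(np.arctan2(d[1],d[0])))
d=E_[1]-E_[3]; print(np.linalg.norm(d))
ya=np.radians(12.4)
for mid in [L.mean(0)[:2]]: print('box origin',mid+.0885*np.array([np.cos(ya),np.sin(ya)]))
# top-view cross-check
t=env.camera_model('top');c,s=np.cos(ya),np.sin(ya);o=mid+.0885*np.array([c,s])
w=lambda l:[o[0]+c*l[0]-s*l[1],o[1]+s*l[0]+c*l[1],l[2]]
for l in [(.063,0,.034),(-.0885,.058,.046),(-.0885,-.058,.046),(.0905,.058,.043),(-.1005,.058,.0)]: print(l,((proj(t,w(l))[0]-[244.6,159.6])*4).round(0))
E
```

```text
[[0.42337101 0.1709394  0.046     ]
 [0.4488779  0.05818224 0.046     ]]
0.1156061361942118 12.746399838987807 [0.43612446 0.11456082 0.046     ]
[[0.48587068 0.18504614 0.034     ]
 [0.42503347 0.17170965 0.034     ]
 [0.50759015 0.07065804 0.034     ]
 [0.4499198  0.05764676 0.034     ]]
12.364567791233041
12.71390742460802
0.11674619242299379
box origin [0.52255995 0.1335649 ]
(0.063, 0, 0.034) [137. 157.]
(-0.0885, 0.058, 0.046) [ 98. 367.]
(-0.0885, -0.058, 0.046) [249. 336.]
(0.0905, 0.058, 0.043) [ 54. 136.]
(-0.1005, 0.058, 0.0) [110. 380.]
```

Call:
jog_arm:
  series:
    - [[13,0,-30],0.018]
    - [[13,0,-30],0.018]
    - [[0,0,-30],0]
    - [[0,0,-15],0]
    - [[0,0,0],0]

```text
t: 5.85
ee_pos: [0.3881, 0.0984, 0.0976]
ee_rot: [0.002, 0.994, 0.111, 0.003]
force: [0.1, -0.2, -4.1]
grip_width: 0.012
```

Call:
jog_arm:
  series:
    - [[0,0,-6],0]
    - [[0,0,-4],0]
    - [[0,0,-2],0]
  squeeze: 20

```text
t: 6.15
ee_pos: [0.39, 0.0976, 0.0862]
ee_rot: [0.002, 0.994, 0.11, 0.004]
force: [0.1, 0.6, -5.5]
grip_width: 0.0123
```

Call:
jog_arm:
  series:
    - [[-1,0,-3],0]
    - [[-2,0,-3],0]
    - [[-2,0,-3],0]

```text
t: 6.45
ee_pos: [0.3858, 0.0972, 0.0793]
ee_rot: [0.003, 0.994, 0.111, 0.005]
force: [-7.0, -7.3, 19.2]
grip_width: 0.0124
```

```bash
python3 - <<'E'
from h import *
s=env.sense();print(s['force'],s['moment'])
a=save('side','s5.png')[:,:,::-1]
cv2.imwrite('pics/s5c.png',cv2.resize(a[90:230,150:330],None,fx=4,fy=4,interpolation=cv2.INTER_CUBIC))
E
```

```text
[-7.02503441 -7.31233411 19.23799592] [-1.06599703  0.47298779 -0.12363134]
```

View pics/s5c.png

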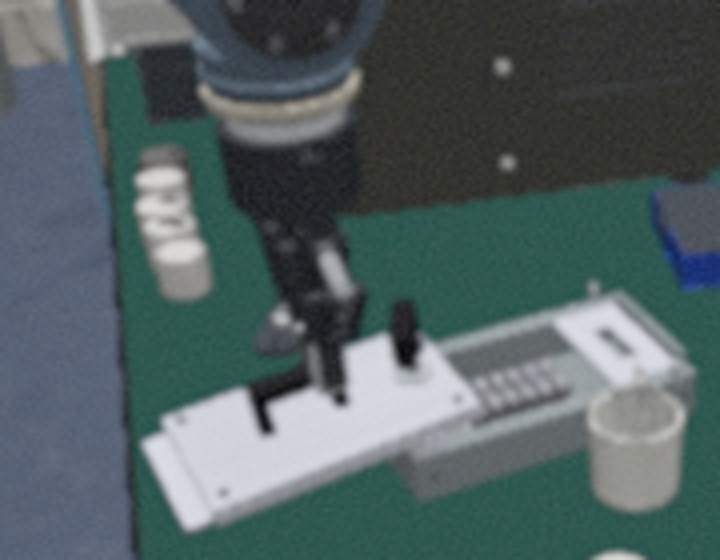

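Call:
jog_arm:
  series:
    - [[-2,0,-2],0]
    - [[-2,0,-2],0]

```text
t: 6.7
ee_pos: [0.3835, 0.0969, 0.0773]
ee_rot: [0.003, 0.994, 0.111, 0.008]
force: [-1.6, -4.8, 13.6]
grip_width: 0.0123
```

```bash
python3 - <<'E'
from h import *
s=env.sense();print(s['force'],s['moment'],s['ee_pos'],s['ee_rot'])
a=save('side','s6.png')[:,:,::-1]
cv2.imwrite('pics/s6c.png',cv2.resize(a[90:230,150:330],None,fx=4,fy=4,interpolation=cv2.INTER_CUBIC))
E
```

```text
[-1.57422449 -4.78671954 13.60297014] [-0.54112324 -0.42320307 -0.05264117] [0.38347335 0.09688157 0.07729915] [0.00326866 0.99379767 0.11084015 0.00836487]
```

View pics/s6c.png

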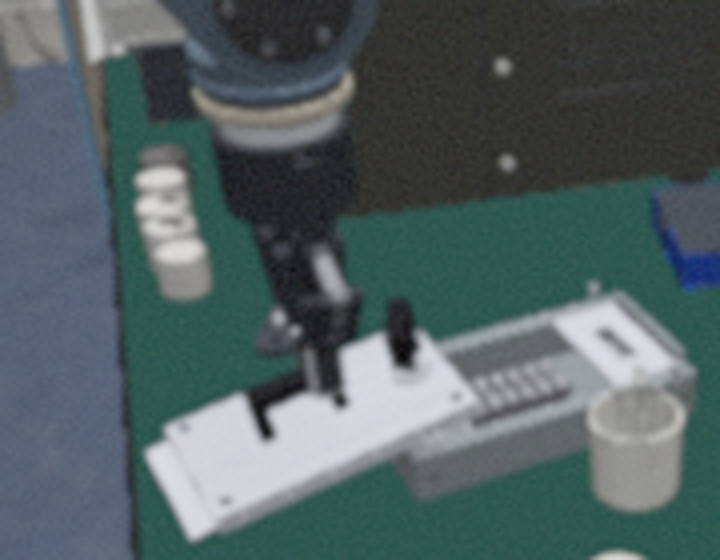

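Call:
jog_arm:
  series:
    - [[-2,0,-3],0]
    - [[-2,0,-3],0]
    - [[-2,0,-3],0]

```text
t: 7.05
ee_pos: [0.3789, 0.0961, 0.0715]
ee_rot: [0.004, 0.994, 0.111, 0.011]
force: [-5.8, -7.0, 13.8]
grip_width: 0.0121
```

```bash
python3 - <<'E'
from h import *
s=env.sense();print(s['force'],s['moment'],s['ee_pos'],s['ee_rot'])
a=save('side','s7.png')[:,:,::-1]
cv2.imwrite('pics/s7c.png',cv2.resize(a[90:230,150:330],None,fx=4,fy=4,interpolation=cv2.INTER_CUBIC))
E
```

```text
[-5.78660962 -6.9502535  13.75622279] [-0.86446085  0.51824382 -0.21295081] [0.37890219 0.09607491 0.07147049] [0.00410925 0.99372962 0.11115792 0.01133499]
```

View pics/s7c.png

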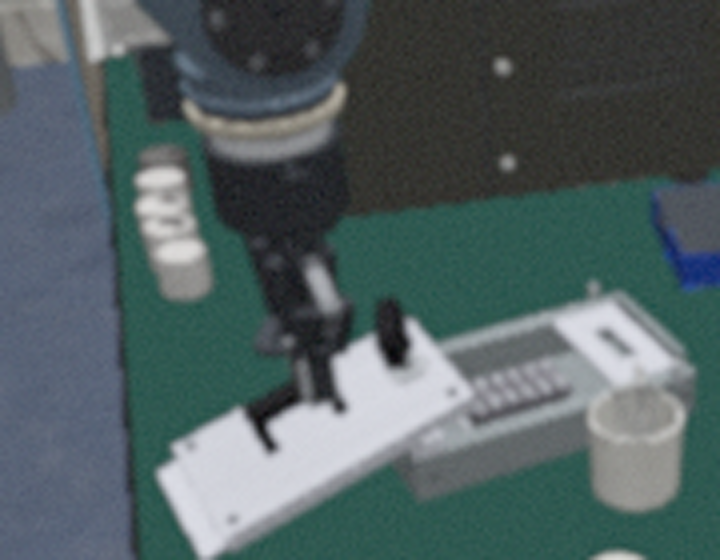

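```bash
python3 - <<'E'
from h import *
sd=env.camera_model('side')
g=lambda x,y:(150+x/4-.4,90+y/4-.4)
C=[(sd,(.085,-.052,.012),g(471,393)),(sd,(.085,.052,.012),g(416,317)),(sd,(-.101,.048,.004),g(158,474)),(sd,(-.101,-.048,.004),g(206,557)),(sd,(-.085,.052,.012),g(174,447)),(sd,(-.085,-.052,.012),g(224,533))]
x,r=fit6(C,[.37,.09,.04,.22,0.2]);print(x.round(4),np.degrees(x[3:]),r.round(1))
E
```

```text
[0.3826 0.1034 0.0294 0.2146 0.2876] [12.29813581 16.47837205] [ 0.6  0.2 -1.9 -0.1  0.4 -0.8 -0.5 -0.1  0.2 -0.2  0.2  1.1]
```

Call:
jog_arm:
  series:
    - [[0,0,1],0]
    - [[0,0,1],0]
    - [[-2,0,10],0]
    - [[0,0,20],0]
    - [[0,0,30],0]
    - [[0,0,30],0]
    - [[0,0,20],0]
    - [[0,0,0],0]
  squeeze: 100

```text
t: 7.9
ee_pos: [0.3744, 0.0963, 0.1904]
ee_rot: [0.004, 0.994, 0.112, 0.011]
force: [0.5, 0.7, -5.8]
grip_width: 0.0114
```

```bash
python3 - <<'E'
from h import *
import json
s=env.sense();print(s['t'],s['force'],s['moment'],s['ee_pos'],s['ee_rot'],s['grip_width'])
m=env.camera_model('wrist'); save('wrist','w8.png')
json.dump({k:np.array(v).tolist() for k,v in m.items()},open('w8.json','w'))
a=save('side','s8.png')[:,:,::-1]
cv2.imwrite('pics/s8c.png',cv2.resize(a[80:220,130:310],None,fx=4,fy=4,interpolation=cv2.INTER_CUBIC))
E
```

```text
7.9 [ 0.51401886  0.66109831 -5.7740272 ] [ 0.04384378  0.01356642 -0.02317349] [0.37443588 0.09629543 0.19038379] [0.00390697 0.99367676 0.11163279 0.01137362] 0.011448805103727531
```

View pics/s8c.png

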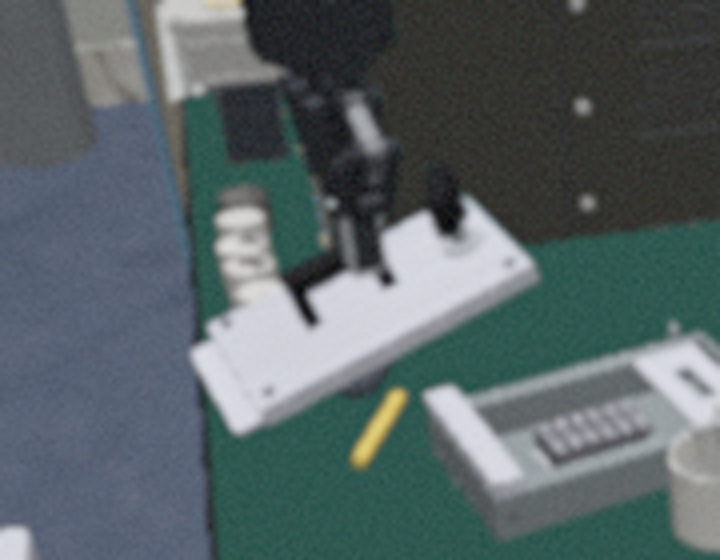

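View pics/w8.png

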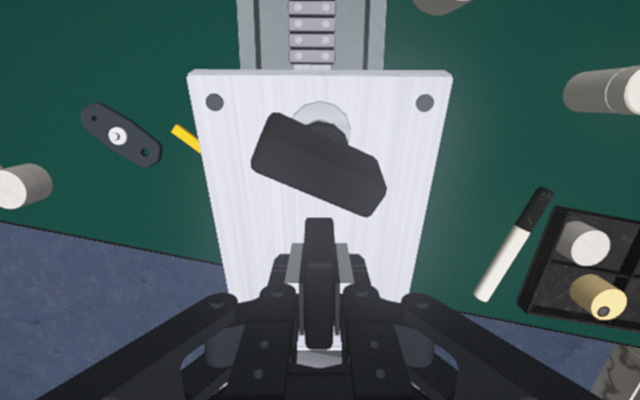

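```bash
python3 - <<'E'
from h import *
a=cv2.imread('pics/w8.png')
cv2.imwrite('pics/w8c.png',cv2.resize(a[50:130,170:470],None,fx=2.6,fy=2.6,interpolation=cv2.INTER_CUBIC))
E
```

```text
(no output)
```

View pics/w8c.png

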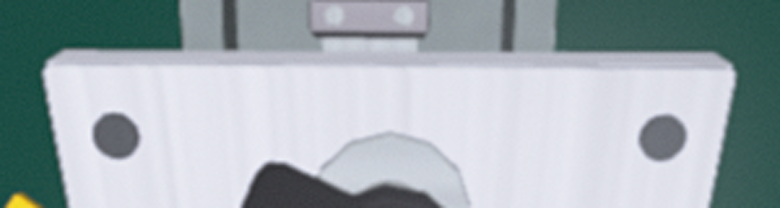

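```bash
python3 - <<'E'
from h import *
import json
sd=env.camera_model('side'); w=json.load(open('w8.json'))
g=lambda x,y:(130+x/4-.4,80+y/4-.4)
h=lambda x,y:(170+x/2.6-.3,50+y/2.6-.3)
S=[(sd,(.085,-.052,.012),g(539,270)),(sd,(.085,.052,.012),g(467,195)),(sd,(-.101,.048,.004),g(192,352)),(sd,(-.101,-.048,.004),g(237,433)),(sd,(-.085,.052,.012),g(208,320)),(sd,(-.085,-.052,.012),g(258,412))]
W=[(w,(.085,.052,.012),h(45,66)),(w,(.085,-.052,.012),h(737,72)),(w,(.085,.052,0),h(60,50)),(w,(.085,-.052,0),h(725,55)),(w,(.019,0,.046),(319,219))]
for C in (S,W,S+W):
    x,r=fit6(C,[.37,.09,.15,.22,0.2]);print(x.round(4),np.degrees(x[3:]),r.round(1))
    from scipy.spatial.transform import Rotation as Ro
    R=Ro.from_euler('ZY',[x[3],-x[4]]).as_matrix()
    print('tip',x[:3]+R@[-.101,0,0])
E
```

```text
[0.378  0.09   0.1537 0.2124 0.2599] [12.17217655 14.89336442] [-0.2 -0.5  0.4  0.3 -0.3 -0.3 -0.3 -0.1  0.1  1.1  0.3 -0.2]
tip [0.28259937 0.0694198  0.12777013]
[0.4085 0.1027 0.1139 0.2164 0.8566] [12.39839618 49.07911311] [  0.7   1.2  -0.    1.3  -0.2 -15.1  -0.3 -14.5  -0.1   0.6]
tip [0.34385033 0.08852509 0.03758947]
[0.3778 0.0962 0.1515 0.216  0.2765] [12.37627839 15.84481764] [-1.  -1.4 -0.4 -0.4 -0.  -0.1  0.1 -0.1  0.3  1.2  0.5 -0.3 -0.1 -0.4
 -0.1 -0.1  3.4 -0.5 -5.2 -0.1  0.3 43.5]
tip [0.28289946 0.07537983 0.12388973]
```

Call:
jog_arm:
  series:
    - [[20,5,0],0]
    - [[30,7,0],0]
    - [[30,8,0],0]
    - [[30,8,0],0]
    - [[25,6,-10],0]
    - [[15,4,-20],0]
    - [[0,0,-15],0]
    - [[0,0,0],0]

```text
t: 8.8
ee_pos: [0.5222, 0.1348, 0.1272]
ee_rot: [0.004, 0.994, 0.112, -0.001]
force: [-0.9, 0.7, -5.1]
grip_width: 0.0114
```

```bash
cat >> h.py <<'E'
BO=np.array([.522,.1335]);BY=np.radians(12.65)
def tobox(p):
    c,s=np.cos(BY),np.sin(BY);d=np.array(p[:2])-BO
    return np.array([c*d[0]+s*d[1],-s*d[0]+c*d[1]])*1000
def st():
    s=env.sense();q=s['ee_rot']
    print('t',s['t'],'pos',s['ee_pos'].round(4),'box',tobox(s['ee_pos']).round(1),'yaw',np.degrees(2*np.arctan2(q[2],q[1])).round(2),'q',q.round(3),'F',s['force'].round(1),'M',s['moment'].round(2),'w',round(s['grip_width'],4))
E
python3 - <<'E'
from h import *
import json
st()
m=env.camera_model('wrist'); save('wrist','w9.png')
json.dump({k:np.array(v).tolist() for k,v in m.items()},open('w9.json','w'))
a=save('side','s9.png')[:,:,::-1]
cv2.imwrite('pics/s9c.png',cv2.resize(a[90:230,200:380],None,fx=4,fy=4,interpolation=cv2.INTER_CUBIC))
E
```

```text
t 8.8 pos [0.5222 0.1348 0.1272] box [0.5 1.2] yaw 12.82 q [ 0.004  0.994  0.112 -0.001] F [-0.9  0.7 -5.1] M [ 0.04  0.03 -0.03] w 0.0114
```

View pics/s9c.png

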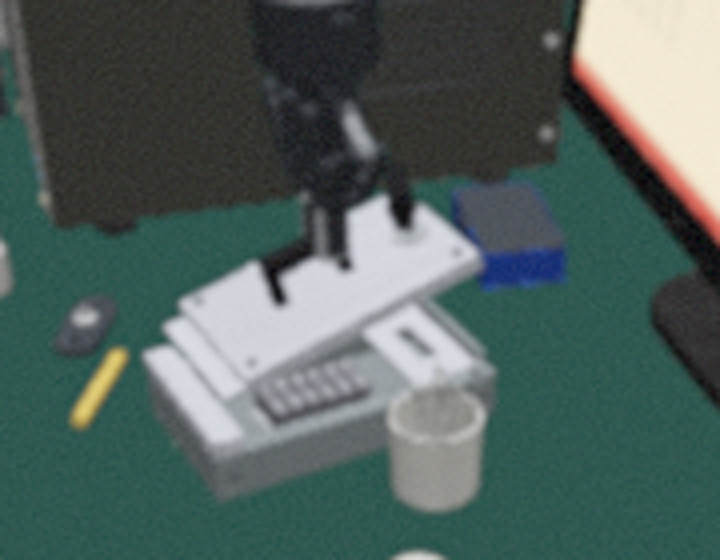

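View pics/w9.png

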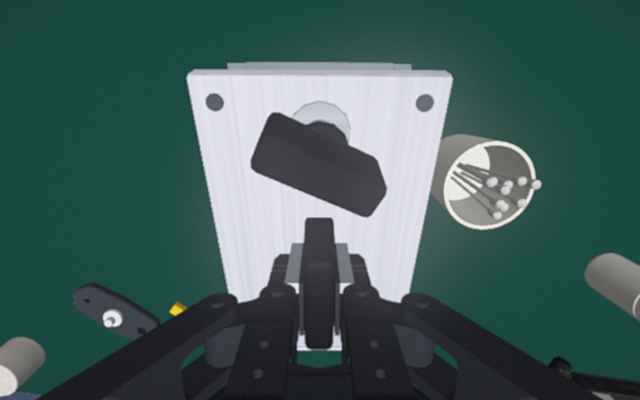

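```bash
python3 - <<'E'
from h import *
import json
from scipy.spatial.transform import Rotation as Ro
sd=env.camera_model('side'); w=json.load(open('w9.json'))
g=lambda x,y:(200+x/4-.4,90+y/4-.4)
h=lambda x,y:(170+x/2.6-.3,50+y/2.6-.3)
S=[(sd,(.085,-.052,.012),g(485,256)),(sd,(.085,.052,.012),g(410,190)),(sd,(-.101,.048,.004),g(164,327)),(sd,(-.101,-.048,.004),g(229,395)),(sd,(-.085,.052,.012),g(180,301)),(sd,(-.085,-.052,.012),g(247,379))]
W=[(w,(.085,.052,.012),h(45,66)),(w,(.085,-.052,.012),h(737,72))]
for C in (S,S+W):
    x,r=fit6(C,[.52,.13,.09,.22,0.2]);print(x.round(4),np.degrees(x[3:]),r.round(1))
    R=Ro.from_euler('ZY',[x[3],-x[4]]).as_matrix()
    t=x[:3]+R@[-.101,0,0];print('tip',t,tobox(t))
# check side projection of box
c,s=np.cos(BY),np.sin(BY)
for l in [(-.0885,.058,.046),(-.0885,-.058,.046),(-.1005,-.058,.046),(.063,0,.034)]:
    P=[BO[0]+c*l[0]-s*l[1],BO[1]+s*l[0]+c*l[1],l[2]];print(l,((proj(sd,P)[0]+.4-[200,90])*4).round(0))
E
```

```text
[0.525  0.1248 0.0958 0.2249 0.2255] [12.8844145  12.91795441] [ 0.4  0.  -0.9  0.   0.3 -0.7 -0.8  0.7  0.3 -0.1  0.3 -0. ]
tip [0.42902849 0.10283978 0.07318859] [-97.42915281  -9.55569793]
[0.5241 0.1342 0.0898 0.218  0.2353] [12.49204939 13.47956817] [-1.2  0.3 -2.   0.4 -0.2 -0.4 -1.8  0.9 -0.3  0.3 -0.8  0.2 -0.1 -0.1
  0.3 -0.4]
tip [0.42824784 0.11295253 0.06622539] [-95.97621377   0.48253482]
(-0.0885, 0.058, 0.046) [173. 347.]
(-0.0885, -0.058, 0.046) [245. 436.]
(-0.1005, -0.058, 0.046) [227. 441.]
(0.063, 0, 0.034) [415. 343.]
```

Call:
jog_arm:
  series:
    - [[13,2,0],0]
    - [[0,0,-12],0]
    - [[0,0,-8],0]
    - [[0,0,0],0]

```text
t: 9.3
ee_pos: [0.5351, 0.1367, 0.1092]
ee_rot: [0.004, 0.994, 0.112, 0.001]
force: [-0.4, -0.3, -4.3]
grip_width: 0.0113
```

```bash
python3 - <<'E'
from h import *
st()
a=save('side','s10.png')[:,:,::-1]
cv2.imwrite('pics/s10c.png',cv2.resize(a[90:230,200:380],None,fx=4,fy=4,interpolation=cv2.INTER_CUBIC))
E
```

```text
t 9.3 pos [0.5351 0.1367 0.1092] box [13.5  0.3] yaw 12.82 q [0.004 0.994 0.112 0.001] F [-0.4 -0.3 -4.3] M [-0.01 -0.01 -0.02] w 0.0113
```

View pics/s10c.png

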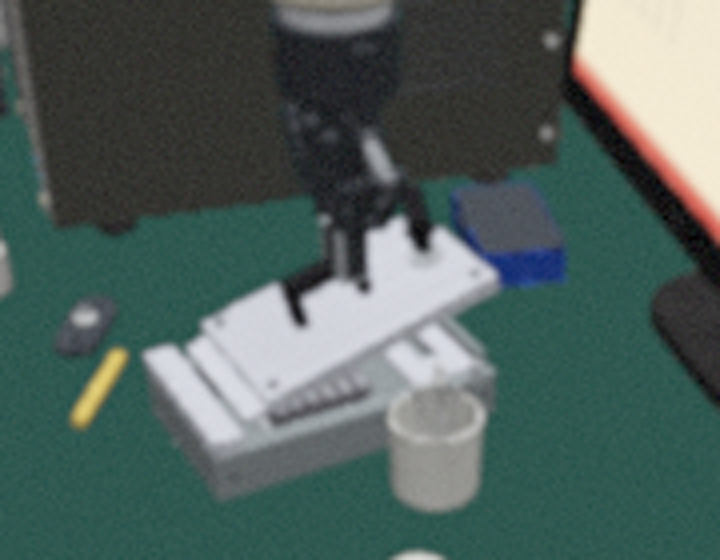

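Call:
jog_arm:
  series:
    - [[0,0,-4],0]
    - [[0,0,-3],0]
    - [[0,0,-2],0]

```text
t: 9.65
ee_pos: [0.5349, 0.1368, 0.1007]
ee_rot: [0.004, 0.994, 0.112, 0.001]
force: [-0.1, 0.2, -4.2]
grip_width: 0.0116
```

```bash
python3 - <<'E'
from h import *
st()
E
```

```text
t 9.65 pos [0.5349 0.1368 0.1007] box [13.3  0.4] yaw 12.83 q [0.004 0.994 0.112 0.001] F [-0.1  0.2 -4.2] M [ 0.02 -0.01  0.08] w 0.0116
```

Call:
jog_arm:
  series:
    - [[0,0,-2],0]
    - [[0,0,-1],0]

```text
t: 9.85
ee_pos: [0.5348, 0.1368, 0.0974]
ee_rot: [0.004, 0.994, 0.112, 0.001]
force: [1.0, -0.1, -3.9]
grip_width: 0.0119
```

Call:
jog_arm:
  series:
    - [[0,0,-1.5],0]

```text
t: 9.95
ee_pos: [0.5354, 0.1368, 0.0963]
ee_rot: [0.004, 0.994, 0.112, 0.002]
force: [2.0, -0.3, 1.6]
grip_width: 0.0113
```

```bash
python3 - <<'E'
from h import *
st()
a=save('side','s11.png')[:,:,::-1]
cv2.imwrite('pics/s11c.png',cv2.resize(a[130:230,220:320],None,fx=6,fy=6,interpolation=cv2.INTER_CUBIC))
E
```

```text
t 9.95 pos [0.5354 0.1368 0.0963] box [13.8  0.3] yaw 12.82 q [0.004 0.994 0.112 0.002] F [ 2.  -0.3  1.6] M [0.11 0.01 0.04] w 0.0113
```

View pics/s11c.png

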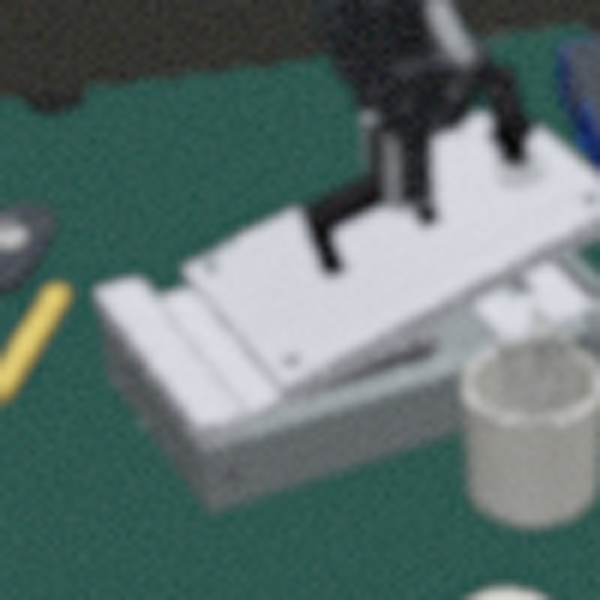

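Call:
jog_arm:
  series:
    - [[-3,-0.7,0.5],0]
    - [[-3,-0.7,0],0]

```text
t: 10.2
ee_pos: [0.5302, 0.1355, 0.0974]
ee_rot: [0.004, 0.994, 0.112, 0.003]
force: [1.1, -0.1, -3.2]
grip_width: 0.0114
```

Call:
jog_arm:
  series:
    - [[-3,-0.7,0],0]
    - [[-2,-0.5,0],0]

```text
t: 10.4
ee_pos: [0.5243, 0.1342, 0.0974]
ee_rot: [0.004, 0.994, 0.112, 0.003]
force: [0.3, -0.3, -2.2]
grip_width: 0.0119
```

```bash
python3 - <<'E'
from h import *
st()
a=save('side','s12.png')[:,:,::-1]
cv2.imwrite('pics/s12c.png',cv2.resize(a[130:230,220:320],None,fx=6,fy=6,interpolation=cv2.INTER_CUBIC))
E
```

```text
t 10.4 pos [0.5243 0.1342 0.0974] box [2.4 0.2] yaw 12.81 q [0.004 0.994 0.112 0.003] F [ 0.3 -0.3 -2.2] M [ 0.01  0.02 -0.03] w 0.0119
```

View pics/s12c.png

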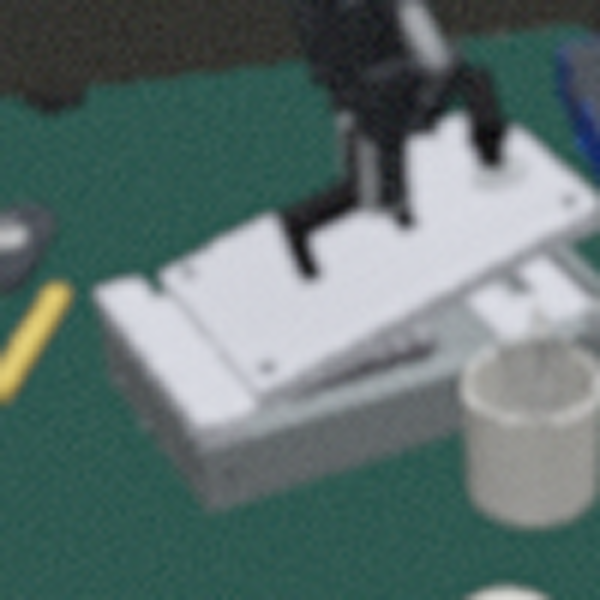

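Call:
jog_arm:
  series:
    - [[-1,-0.2,-0.5],0]
    - [[0,0,0],0]
    - [[0.6,0.1,-3],0]
    - [[0.8,0.2,-3],0]
    - [[0.8,0.2,-3],0]
  squeeze: 20

```text
t: 10.95
ee_pos: [0.527, 0.1347, 0.089]
ee_rot: [0.004, 0.994, 0.112, 0.005]
force: [2.2, -0.6, 3.3]
grip_width: 0.0115
```

```bash
python3 - <<'E'
from h import *
st()
a=save('side','s13.png')[:,:,::-1]
cv2.imwrite('pics/s13c.png',cv2.resize(a[120:230,220:340],None,fx=5,fy=5,interpolation=cv2.INTER_CUBIC))
E
```

```text
t 10.95 pos [0.527  0.1347 0.089 ] box [5.1 0. ] yaw 12.82 q [0.004 0.994 0.112 0.005] F [ 2.2 -0.6  3.3] M [-0.12  0.05  0.11] w 0.0115
```

View pics/s13c.png

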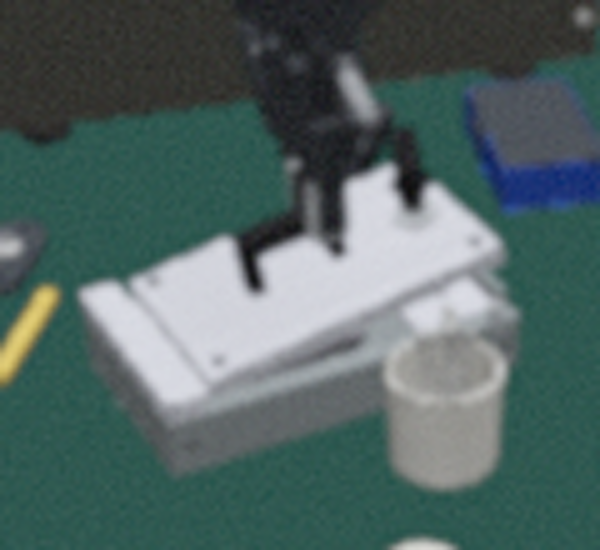

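Call:
jog_arm:
  series:
    - [[0.3,0.0,-3],0]
    - [[0.3,0.0,-3],0]
    - [[0.3,0.0,-3],0]

```text
t: 11.3
ee_pos: [0.5295, 0.135, 0.0798]
ee_rot: [0.004, 0.994, 0.111, 0.007]
force: [4.4, 1.0, 6.4]
grip_width: 0.0115
```

```bash
python3 - <<'E'
from h import *
st()
a=save('side','s14.png')[:,:,::-1]
cv2.imwrite('pics/s14c.png',cv2.resize(a[120:230,220:340],None,fx=5,fy=5,interpolation=cv2.INTER_CUBIC))
E
```

```text
t 11.3 pos [0.5295 0.135  0.0798] box [ 7.6 -0.2] yaw 12.8 q [0.004 0.994 0.111 0.007] F [4.4 1.  6.4] M [-0.01  0.2   0.05] w 0.0115
```

View pics/s14c.png

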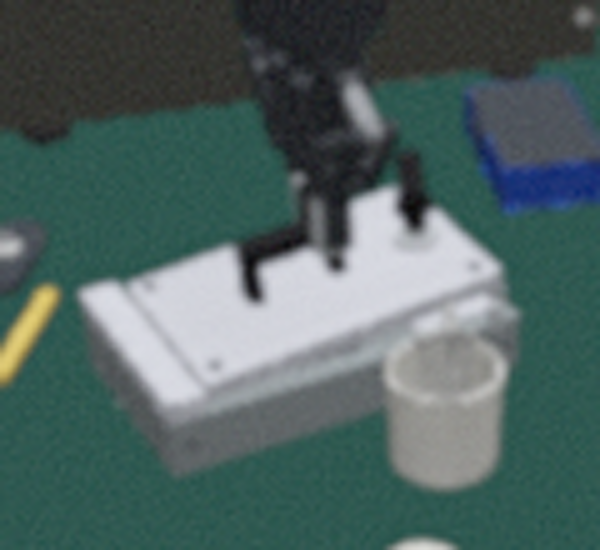

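Call:
jog_arm:
  series:
    - [[0,0,-3],0]
    - [[0,0,-3],0]

```text
t: 11.55
ee_pos: [0.5314, 0.1352, 0.0738]
ee_rot: [0.004, 0.994, 0.111, 0.009]
force: [5.8, 1.7, 4.6]
grip_width: 0.0112
```

```bash
python3 - <<'E'
from h import *
st()
a=save('side','s15.png')[:,:,::-1]
cv2.imwrite('pics/s15c.png',cv2.resize(a[120:230,220:340],None,fx=5,fy=5,interpolation=cv2.INTER_CUBIC))
E
```

```text
t 11.55 pos [0.5314 0.1352 0.0738] box [ 9.5 -0.4] yaw 12.79 q [0.004 0.994 0.111 0.009] F [5.8 1.7 4.6] M [ 0.25 -0.25 -0.27] w 0.0112
```

View pics/s15c.png

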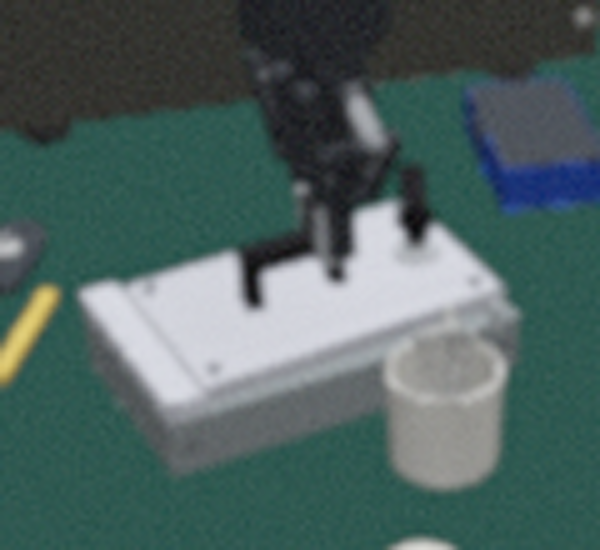

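Call:
jog_arm:
  series:
    - [[-1.5,-0.3,-2],0]
    - [[-0.5,0,-1.5],0]

```text
t: 11.8
ee_pos: [0.5328, 0.1354, 0.0712]
ee_rot: [0.003, 0.994, 0.111, 0.013]
force: [11.6, 1.4, 2.2]
grip_width: 0.0114
```

```bash
python3 - <<'E'
from h import *
st()
a=save('side','s16.png')[:,:,::-1]
cv2.imwrite('pics/s16c.png',cv2.resize(a[120:230,220:340],None,fx=5,fy=5,interpolation=cv2.INTER_CUBIC))
a=save('top','t16.png')[:,:,::-1]
cv2.imwrite('pics/t16c.png',cv2.resize(a[150:280,240:400],None,fx=4.5,fy=4.5,interpolation=cv2.INTER_CUBIC))
E
```

```text
t 11.8 pos [0.5328 0.1354 0.0712] box [11.  -0.5] yaw 12.75 q [0.003 0.994 0.111 0.013] F [11.6  1.4  2.2] M [ 0.29 -1.7   0.07] w 0.0114
```

View pics/s16c.png

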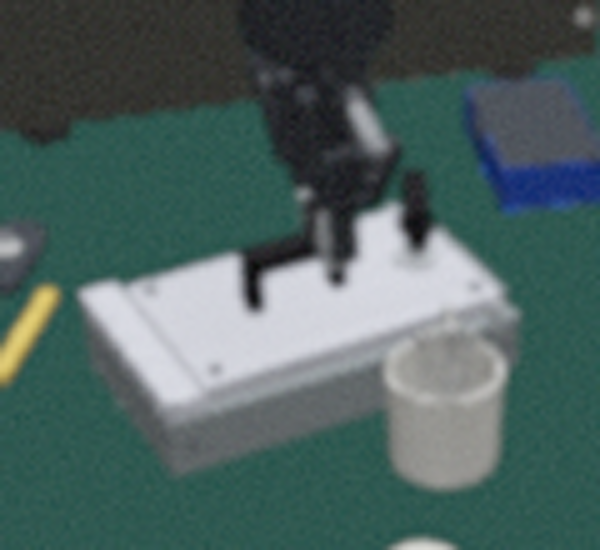

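View pics/t16c.png

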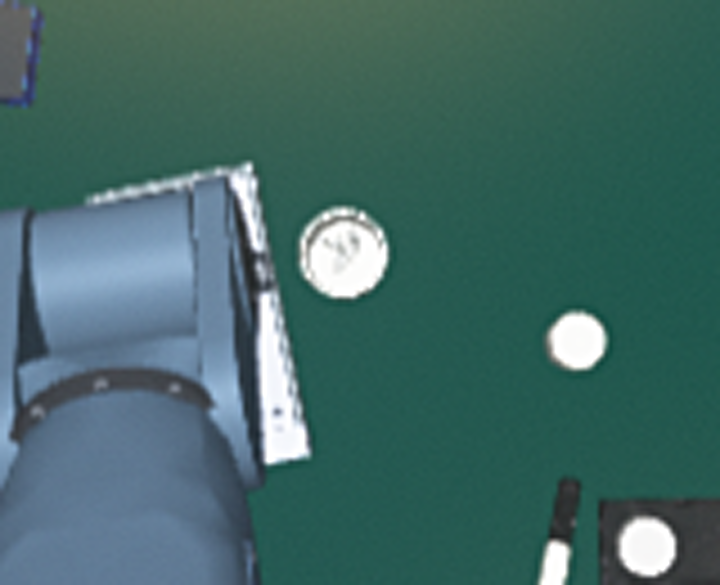

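Call:
jog_arm:
  series:
    - [[0,0,0],0]
    - [[0,0,0],0]
    - [[0,0,0],0]
    - [[0,0,15],0]
    - [[0,0,30],0]
    - [[0,0,30],0]
    - [[0,0,20],0]
    - [[0,0,0],0]
  gripper: 45

```text
t: 12.7
ee_pos: [0.5271, 0.1345, 0.1649]
ee_rot: [0.004, 0.994, 0.112, 0.006]
force: [1.2, 0.6, -0.1]
grip_width: 0.0383
```

```bash
python3 - <<'E'
from h import *
import json
st()
m=env.camera_model('wrist'); save('wrist','w17.png')
json.dump({k:np.array(v).tolist() for k,v in m.items()},open('w17.json','w'))
a=save('side','s17.png')[:,:,::-1]
cv2.imwrite('pics/s17c.png',cv2.resize(a[120:230,220:340],None,fx=5,fy=5,interpolation=cv2.INTER_CUBIC))
E
```

```text
t 12.7 pos [0.5271 0.1345 0.1649] box [ 5.2 -0.2] yaw 12.82 q [0.004 0.994 0.112 0.006] F [ 1.2  0.6 -0.1] M [ 0.   -0.02 -0.03] w 0.0383
```

View pics/s17c.png

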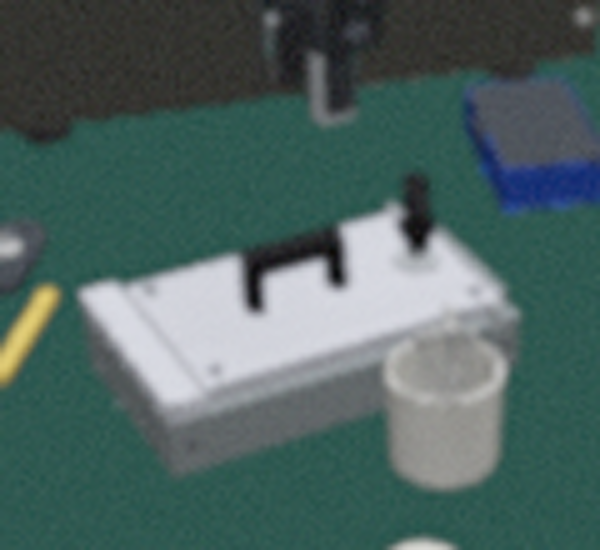

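View pics/w17.png

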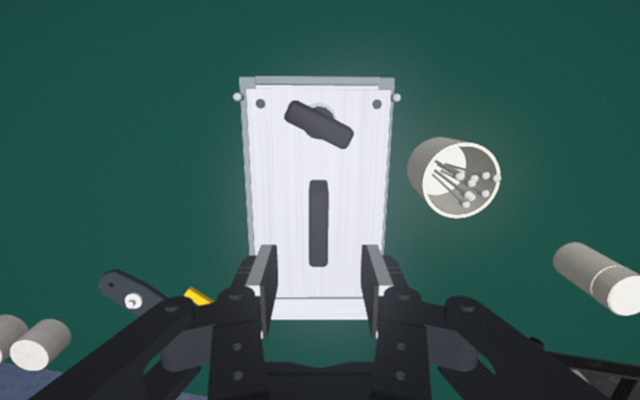

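```bash
python3 - <<'E'
from h import *
import json
a=cv2.imread('pics/w17.png')
cv2.imwrite('pics/w17c.png',cv2.resize(a[60:320,215:425],None,fx=2.3,fy=2.3,interpolation=cv2.INTER_CUBIC))
m=json.load(open('w17.json'))
e=back(m,[(286,110),(350,140)],.090);print(e,e.mean(0),tobox(e.mean(0)));d=e[0]-e[1];print(np.linalg.norm(d),np.degrees(np.arctan2(d[1],d[0])))
c,s=np.cos(BY),np.sin(BY)
for l in [(.085,.052,.046),(.085,-.052,.046),(-.0885,.058,.046),(-.0885,-.058,.046),(.0865,.05,.043),(.0865,-.05,.043),(.078,.0575,.047),(.078,-.0575,.047)]:
    P=[BO[0]+c*l[0]-s*l[1],BO[1]+s*l[0]+c*l[1],l[2]];print(l,((proj(m,P)[0]-[215,60])*2.3).round(0))
E
```

```text
[[0.58756509 0.16704451 0.09      ]
 [0.57873328 0.12509037 0.09      ]] [0.58314918 0.14606744 0.09      ] [62.41705404 -1.12897626]
0.04287366391680871 78.11218446896123
(0.085, 0.052, 0.046) [66. 64.]
(0.085, -0.052, 0.046) [401.  65.]
(-0.0885, 0.058, 0.046) [ 77. 552.]
(-0.0885, -0.058, 0.046) [388. 552.]
(0.0865, 0.05, 0.043) [74. 59.]
(0.0865, -0.05, 0.043) [393.  60.]
(0.078, 0.0575, 0.047) [49. 87.]
(0.078, -0.0575, 0.047) [417.  88.]
```

View pics/w17c.png

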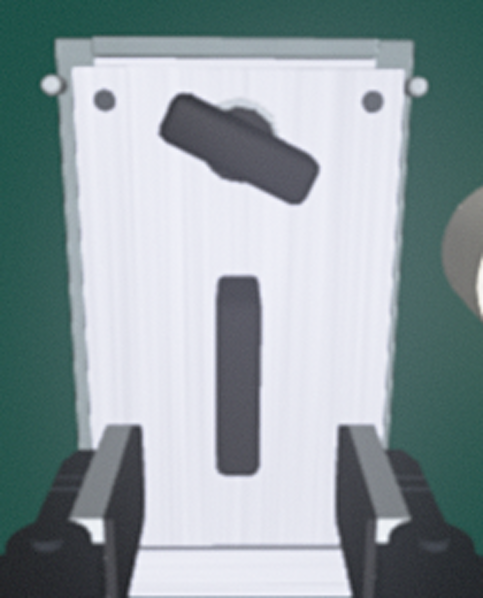

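Call:
jog_arm:
  series:
    - [[8,2,0],0.14]
    - [[8,2,0],0.14]
    - [[8,2,0],0.14]
    - [[8,2,0],0.14]
    - [[8,1,-5],0.14]
    - [[8,1,-5],0.14]
    - [[8,1,-5],0.14]
    - [[0,0,0],0.13]
  gripper: 34

```text
t: 13.6
ee_pos: [0.5773, 0.1444, 0.1325]
ee_rot: [0.001, 0.773, 0.635, -0.004]
force: [-0.5, -0.6, 0.6]
grip_width: 0.0291
```

```bash
python3 - <<'E'
from h import *
import json
st()
m=env.camera_model('wrist'); save('wrist','w18.png')
json.dump({k:np.array(v).tolist() for k,v in m.items()},open('w18.json','w'))
E
```

```text
t 13.6 pos [0.5773 0.1444 0.1325] box [56.4 -1.4] yaw 78.82 q [ 0.001  0.773  0.635 -0.004] F [-0.5 -0.6  0.6] M [-0.01 -0.01  0.01] w 0.0291
```

View pics/w18.png

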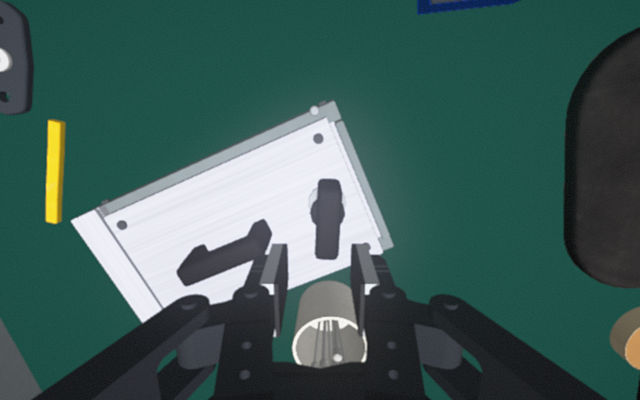

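```bash
python3 - <<'E'
from h import *
import json
m=json.load(open('w18.json'))
e=back(m,[(329,182),(326,257)],.090);print(e,e.mean(0),tobox(e.mean(0)));d=e[0]-e[1];print(np.linalg.norm(d),np.degrees(np.arctan2(d[1],d[0])))
E
```

```text
[[0.5885708  0.1708991  0.09      ]
 [0.57860138 0.1271572  0.09      ]] [0.58358609 0.14902815 0.09      ] [63.4917344   1.66418892]
0.044863607474742974 77.16076442077765
```

Call:
jog_arm:
  series:
    - [[6,3,0],-0.015]
    - [[0,0,-25],0]
    - [[0,0,0],0]

```text
t: 13.95
ee_pos: [0.5823, 0.1476, 0.1042]
ee_rot: [-0.001, 0.778, 0.628, -0.006]
force: [-0.8, 0.3, 0.3]
grip_width: 0.0293
```

```bash
python3 - <<'E'
from h import *
st()
save('wrist','w19.png')
E
```

```text
t 13.95 pos [0.5823 0.1476 0.1042] box [61.9  0.5] yaw 77.75 q [-0.001  0.778  0.628 -0.006] F [-0.8  0.3  0.3] M [-0.    0.03  0.  ] w 0.0293
```

View pics/w19.png

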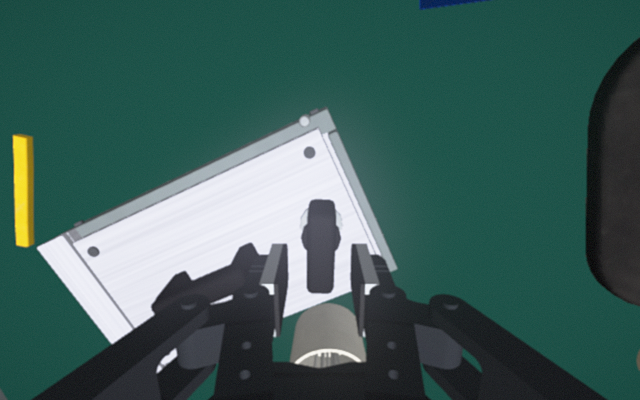

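Call:
jog_arm:
  series:
    - [[1,0,-14],0]
    - [[0,0,-12],0]
    - [[0,0,0],0]

```text
t: 14.3
ee_pos: [0.5855, 0.1481, 0.0799]
ee_rot: [0.001, 0.78, 0.626, -0.004]
force: [0.1, -0.1, -0.4]
grip_width: 0.0288
```

Call:
jog_arm:
  series:
    - [[0,0,-1],0]
    - [[0,0,0],0]
    - [[0,0,0],0]
    - [[0,0,0],0]
  gripper: 0
  squeeze: 40

```text
t: 14.7
ee_pos: [0.5853, 0.1481, 0.0795]
ee_rot: [0.001, 0.78, 0.626, -0.004]
force: [0.2, -0.0, -2.7]
grip_width: 0.0129
```

```bash
python3 - <<'E'
from h import *
st()
save('wrist','w20.png')
E
```

```text
t 14.7 pos [0.5853 0.1481 0.0795] box [65.   0.4] yaw 77.52 q [ 0.001  0.78   0.626 -0.004] F [ 0.2 -0.  -2.7] M [ 0.01 -0.05 -0.04] w 0.0129
```

View pics/w20.png

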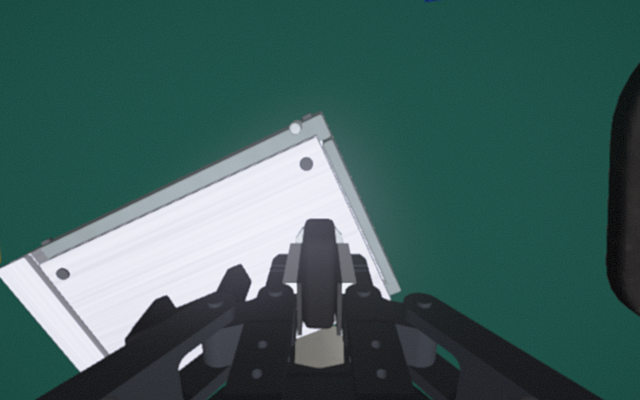

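Call:
jog_arm:
  series:
    - [[0,0,0],0.11]
    - [[0,0,0],0.11]
    - [[0,0,0],0.11]
    - [[0,0,0],0.1]

```text
t: 15.15
ee_pos: [0.5844, 0.1481, 0.0794]
ee_rot: [0.001, 0.623, 0.782, -0.005]
force: [-1.6, -0.4, -0.9]
grip_width: 0.0128
```

```bash
python3 - <<'E'
from h import *
import json
st()
m=env.camera_model('wrist'); save('wrist','w21.png')
json.dump({k:np.array(v).tolist() for k,v in m.items()},open('w21.json','w'))
E
```

```text
t 15.15 pos [0.5844 0.1481 0.0794] box [64.1  0.6] yaw 102.94 q [ 0.001  0.623  0.782 -0.005] F [-1.6 -0.4 -0.9] M [-0.01  0.22 -0.23] w 0.0128
```

View pics/w21.png

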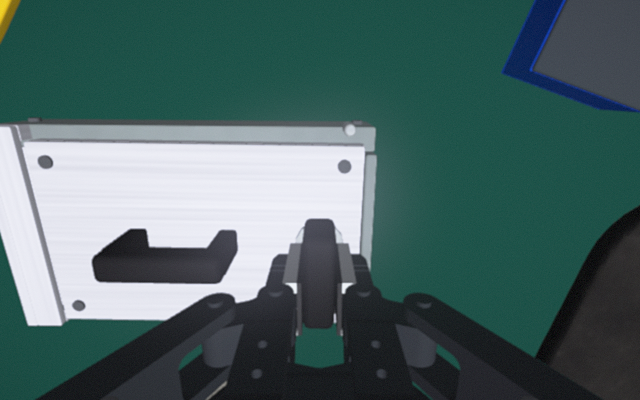

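Call:
jog_arm:
  series:
    - [[0,0,-4],0]
    - [[0,0,-4],0]
    - [[0,0,-3],0]
  squeeze: 60

```text
t: 15.5
ee_pos: [0.5847, 0.1483, 0.0689]
ee_rot: [0.001, 0.623, 0.782, -0.004]
force: [-3.9, -0.3, 7.5]
grip_width: 0.0122
```

```bash
python3 - <<'E'
from h import *
st()
E
```

```text
t 15.5 pos [0.5847 0.1483 0.0689] box [64.4  0.7] yaw 102.89 q [ 0.001  0.623  0.782 -0.004] F [-3.9 -0.3  7.5] M [-0.09  0.72 -0.02] w 0.0122
```

Call:
jog_arm:
  series:
    - [[0,0,-2],0]
    - [[0,0,-1.5],0]

```text
t: 15.7
ee_pos: [0.5848, 0.1483, 0.0658]
ee_rot: [0.001, 0.625, 0.781, -0.004]
force: [-4.6, -0.7, 15.5]
grip_width: 0.0125
```

Call:
jog_arm:
  series:
    - [[0,0,-0.7],-0.13]
    - [[0,0,-0.7],-0.13]
    - [[0,0,-0.7],-0.13]

```text
t: 16.0
ee_pos: [0.5856, 0.1483, 0.0658]
ee_rot: [0.001, 0.77, 0.638, -0.004]
force: [-4.8, -1.3, 11.7]
grip_width: 0.0123
```

```bash
python3 - <<'E'
from h import *
st()
E
```

```text
t 16.0 pos [0.5856 0.1483 0.0658] box [65.3  0.5] yaw 79.34 q [ 0.001  0.77   0.638 -0.004] F [-4.8 -1.3 11.7] M [-0.33  0.86 -0.02] w 0.0123
```

Call:
jog_arm:
  series:
    - [[-0.3,0,-0.7],-0.13]
    - [[-0.3,0,-0.7],-0.13]
    - [[-0.3,0,-0.7],-0.13]
    - [[-0.3,0,-0.7],-0.13]
    - [[-0.3,0,-0.7],-0.13]
    - [[-0.3,0,-0.7],-0.13]

```text
t: 16.6
ee_pos: [0.5869, 0.1475, 0.0658]
ee_rot: [0.002, 0.961, 0.276, -0.001]
force: [-4.3, -2.5, 10.3]
grip_width: 0.0121
```

```bash
python3 - <<'E'
from h import *
st()
E
```

```text
t 16.6 pos [0.5869 0.1475 0.0658] box [66.4 -0.6] yaw 32.08 q [ 0.002  0.961  0.276 -0.001] F [-4.3 -2.5 10.3] M [-0.53  0.7   0.05] w 0.0121
```

Call:
jog_arm:
  series:
    - [[-0.5,0,-0.7],-0.1]
    - [[-0.5,0,-0.7],-0.08]
    - [[-0.5,0,-0.7],-0.06]

```text
t: 16.9
ee_pos: [0.5871, 0.1469, 0.0659]
ee_rot: [0.003, 0.989, 0.15, 0.001]
force: [-1.7, -2.3, 9.7]
grip_width: 0.0125
```

```bash
python3 - <<'E'
from h import *
st()
E
```

```text
t 16.9 pos [0.5871 0.1469 0.0659] box [66.5 -1.2] yaw 17.27 q [0.003 0.989 0.15  0.001] F [-1.7 -2.3  9.7] M [-0.66  0.55  0.67] w 0.0125
```

Call:
jog_arm:
  series:
    - [[0,0,2],0]
    - [[0,0,2],0]
    - [[0,0,1.5],0]

```text
t: 17.2
ee_pos: [0.5869, 0.1467, 0.0716]
ee_rot: [0.003, 0.989, 0.147, 0.0]
force: [2.3, 0.7, -13.9]
grip_width: 0.0124
```

```bash
python3 - <<'E'
from h import *
st()
E
```

```text
t 17.2 pos [0.5869 0.1467 0.0716] box [66.2 -1.3] yaw 16.9 q [0.003 0.989 0.147 0.   ] F [  2.3   0.7 -13.9] M [ 0.22 -0.2   0.45] w 0.0124
```

Call:
jog_arm:
  series:
    - [[0,0,0],0]
    - [[0,0,0],0]
    - [[0,0,0],0]
  gripper: 34

```text
t: 17.5
ee_pos: [0.5874, 0.1468, 0.071]
ee_rot: [0.003, 0.989, 0.145, 0.001]
force: [0.1, 0.5, 0.5]
grip_width: 0.0288
```

Call:
jog_arm:
  series:
    - [[0,0,15],0]
    - [[0,0,30],0]
    - [[0,0,40],0]
    - [[-20,-5,40],0]
    - [[-20,-5,0],0]
    - [[0,0,0],0]

```text
t: 18.1
ee_pos: [0.5465, 0.1364, 0.2053]
ee_rot: [0.003, 0.989, 0.145, 0.003]
force: [-0.3, -0.6, 0.1]
grip_width: 0.0291
```

```bash
python3 - <<'E'
from h import *
import json
st()
m=env.camera_model('wrist'); a=save('wrist','w22.png')[:,:,::-1]
json.dump({k:np.array(v).tolist() for k,v in m.items()},open('w22.json','w'))
a=save('side','s22.png')[:,:,::-1]
cv2.imwrite('pics/s22c.png',cv2.resize(a[120:230,220:340],None,fx=5,fy=5,interpolation=cv2.INTER_CUBIC))
E
```

```text
t 18.1 pos [0.5465 0.1364 0.2053] box [24.5 -2.5] yaw 16.62 q [0.003 0.989 0.145 0.003] F [-0.3 -0.6  0.1] M [-0.02 -0.01  0.01] w 0.0291
```

View pics/s22c.png

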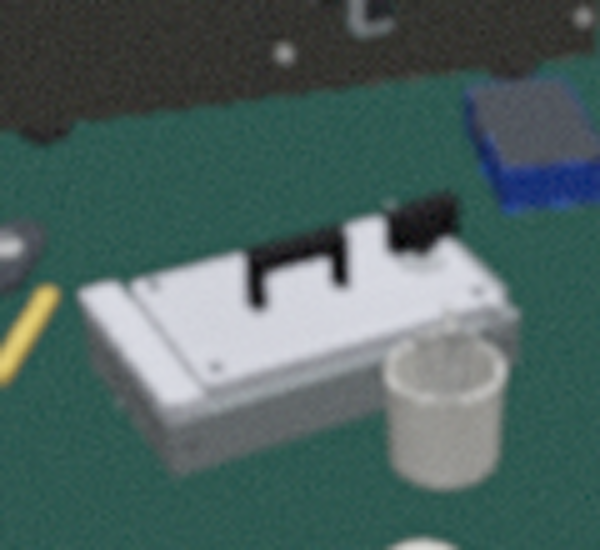

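View pics/w22.png

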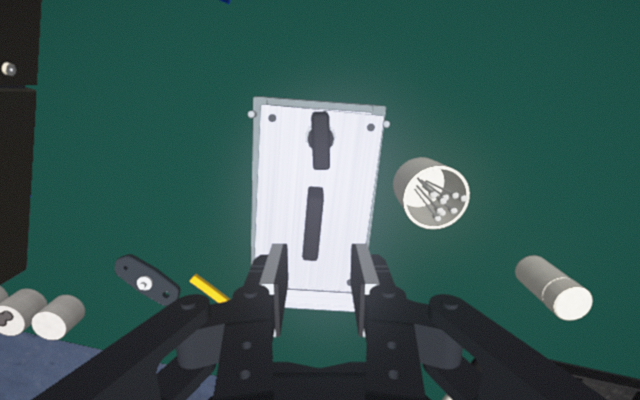

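```bash
python3 - <<'E'
from h import *
import json
sd=env.camera_model('side'); w=json.load(open('w22.json'))
k=np.array([.5835,.1465]);
for y in (17,19.6):
  u=np.array([np.cos(np.radians(y)),np.sin(np.radians(y))])*.022
  for z in (.0765,.082,.09):
    print(y,z,((proj(sd,[[*(k-u),z],[*(k+u),z]])-[220,120])*5).round(0).tolist(), proj(w,[[*(k-u),z],[*(k+u),z]]).round(0).tolist())
e=back(w,[(320.5,113),(321,168)],.082);d=e[0]-e[1];print(np.degrees(np.arctan2(d[1],d[0])),np.linalg.norm(d),e.mean(0))
a=save('top','t22.png')[:,:,::-1]
cv2.imwrite('pics/t22c.png',cv2.resize(a[150:280,240:400],None,fx=4.5,fy=4.5,interpolation=cv2.INTER_CUBIC))
b=cv2.imread('pics/w22.png');cv2.imwrite('pics/w22c.png',cv2.resize(b[85:325,235:405],None,fx=2.4,fy=2.4,interpolation=cv2.INTER_CUBIC))
E
```

```text
17 0.0765 [[382.0, 222.0], [451.0, 199.0]] [[318.0, 171.0], [318.0, 114.0]]
17 0.082 [[382.0, 213.0], [451.0, 190.0]] [[318.0, 172.0], [318.0, 114.0]]
17 0.09 [[382.0, 200.0], [451.0, 177.0]] [[318.0, 175.0], [318.0, 115.0]]
19.6 0.0765 [[383.0, 223.0], [450.0, 198.0]] [[320.0, 171.0], [317.0, 114.0]]
19.6 0.082 [[383.0, 214.0], [450.0, 189.0]] [[320.0, 172.0], [317.0, 114.0]]
19.6 0.09 [[383.0, 201.0], [450.0, 176.0]] [[320.0, 175.0], [317.0, 115.0]]
17.275344386634536 0.041459526705592865 [0.5861315  0.14527899 0.082     ]
```

View pics/w22c.png

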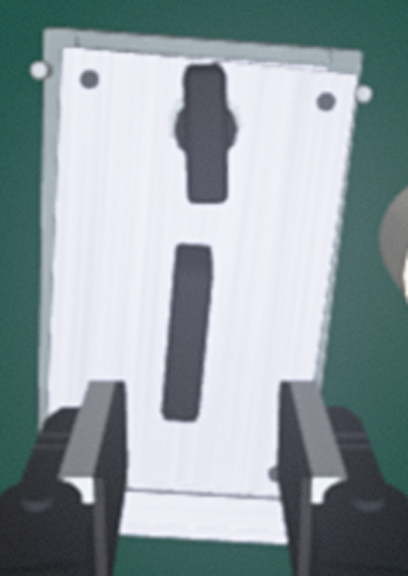

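View pics/t22c.png

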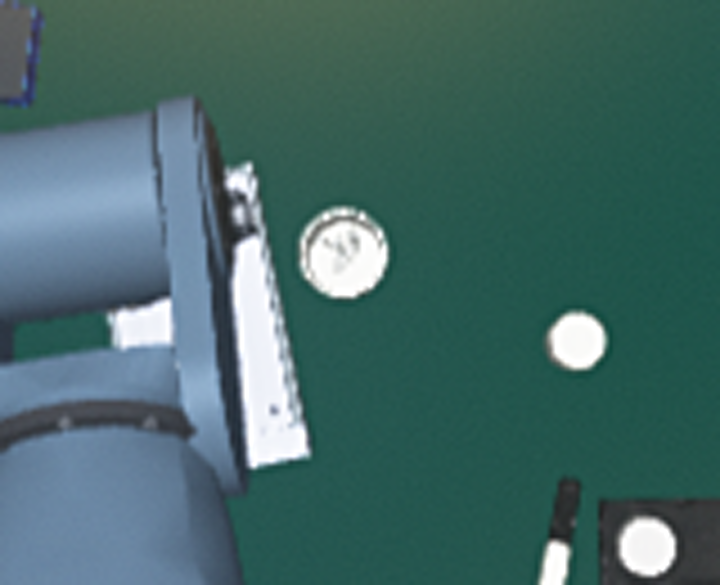

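```bash
python3 - <<'E'
from h import *
st(); print(env.hand_in())
E
```

```text
t 18.25 pos [0.5483 0.1368 0.204 ] box [26.4 -2.6] yaw 16.63 q [0.003 0.989 0.145 0.002] F [ 0.2 -0.   0.4] M [-0.04 -0.03  0.  ] w 0.029
the job is handed in; nothing more can be done
None
```

The terminal box is closed and locked, and the job was handed in at t = 18.25 s with the gripper clear of everything.

**What I did**
- **Tilting:** the tool could only turn about the vertical, so I gripped the handle lightly. I pressed the cover's far end down on the box's lip until it pivoted to about 14–15°, then gripped hard to hold that angle.
- **Seating:** I set the tongue on the bed, slid it about 6.5 mm under the lip and lowered the cover flat.
- **Locking:** I turned the knob back to line up with the slot and pushed it about 13.6 mm to its stop. I then turned it about 86° clockwise to the stop and let it spring back.

**Last checks**
- **Cover:** it looks flat, lies between the pins and in front of the stop wall, and its tongue is under the lip.
- **Knob height:** it rose about 5.7 mm from full push. A pull of about 14 N on it did not lift it farther. In the side picture the wing top fits a height of about 82 mm, which is the locked height (90 mm would be up).
- **Knob angle:** the wing is at about 85° by the picture, against 83° for the stop, which is within what I can measure.
- **Bystanders:** the pot and tube are at their first pixel positions to within half a pixel. I did not go near the bottle or parts box and did not re-measure them.

**Small disagreements**
- The cover sits about 1–2 mm toward −y and turned by less than 1°, which is within the stated play.
- The top and wrist cameras disagreed on the box position by about 2–3 mm. I used a value between the two.
- The largest force I read was about 22 N, during the tilting on the lip.

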